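# Crib up a gearbox and fit its pulley

## Task

Build a crib from all the loose wooden slats on the black rubber pad: lay two on the yellow bars, then each further layer of two squarely across the one below and just as far apart; if one slat is left over, it goes midway between the two of the top layer. Then stand the gearbox upright on the middle of the crib, and set the pulley, boss up, on its shaft, turned so that the keyway drops over the key and the pulley sits fully home on the gearbox. Leave everything else on the bench where it is.

Things in the scene. Friction and masses are not known exactly. Their poses are not given: they have to be found in the camera images.
- pad_top (a point): centre of the top face of the fixed black rubber pad (180 x 180 mm, 6 mm thick) on which the crib is built. Its x axis runs along the two yellow bars painted on the pad; each bar is 160 x 30 mm, as big as a slat, and its centre line lies 57 mm to either side of this point (pad y = +57 and -57 mm). z points up
- slat1_center (a point): centre of a loose pale wooden slat, 160 (x, its length) x 30 (y) x 20 mm (z, thickness), about 65 g; may be absent. At the start it lies flat, broad face up, on a grey board that is 6 mm thick. All slats are alike
- slat2_center (a point): centre of a loose pale wooden slat, 160 (x, its length) x 30 (y) x 20 mm (z, thickness), about 65 g; may be absent. At the start it lies flat, broad face up, on a grey board that is 6 mm thick. All slats are alike
- slat3_center (a point): centre of a loose pale wooden slat, 160 (x, its length) x 30 (y) x 20 mm (z, thickness), about 65 g; may be absent. At the start it lies flat, broad face up, on a grey board that is 6 mm thick. All slats are alike
- slat4_center (a point): centre of a loose pale wooden slat, 160 (x, its length) x 30 (y) x 20 mm (z, thickness), about 65 g; may be absent. At the start it lies flat, broad face up, on a grey board that is 6 mm thick. All slats are alike
- slat5_center (a point): centre of a loose pale wooden slat, 160 (x, its length) x 30 (y) x 20 mm (z, thickness), about 65 g; may be absent. At the start it lies flat, broad face up, on a grey board that is 6 mm thick. All slats are alike
- slat6_center (a point): centre of a loose pale wooden slat, 160 (x, its length) x 30 (y) x 20 mm (z, thickness), about 65 g; may be absent. At the start it lies flat, broad face up, on a grey board that is 6 mm thick. All slats are alike
- slat7_center (a point): centre of a loose pale wooden slat, 160 (x, its length) x 30 (y) x 20 mm (z, thickness), about 65 g; may be absent. At the start it lies flat, broad face up, on a grey board that is 6 mm thick. All slats are alike
- gearbox_shaft (a point): point on the axis of the loose gearbox's upright steel shaft (20 mm thick, 45 mm tall), half-way up the shaft, which may be gripped to lift the gearbox. Block's flat top, where the pulley sits, 22.5 mm below this point; foot plate's underside 70.5 mm below; shaft's tip 22.5 mm above. x: towards the key, z: up along the shaft
- gearbox_foot (a point): centre of the underside of the gearbox (about 0.8 kg): a blue block 80 x 80 x 40 mm on a square aluminium foot plate 130 x 130 x 8 mm, its total height to the block's flat top 48 mm; the shaft stands up from the middle of that top. Same axes as the shaft point
- gearbox_key (a point): centre of the brass key on the shaft's x side: 5 mm wide, 29 mm tall, standing out to 14 mm from the shaft's axis, from the block's top to 16 mm below the shaft's tip. A yellow line on the block's top points the same way
- pulley_center (a point): point on the axis of the loose pulley (about 0.3 kg), half-way up: underside 20 mm below, top 20 mm above. Red grooved rim 76 mm across and 20 mm high; on it a dark round boss 36 mm across, up to 40 mm, to grip it by. Bore 23 mm, right through. x: towards the keyway, z: up (boss up)
- pulley_keyway (a point): point in the pulley's keyway, half-way up, 13 mm from the axis: 8 mm wide slot, 15 mm deep from the axis, running right through along the bore; a yellow line on the rim's top marks its side
- wrench: steel wrench lying at the back left: leave it
- bearing: plain steel bearing ring, 52 mm across, 15 mm high, no boss: not wanted, leave it
- tape: roll of blue tape, 90 mm across, 24 mm high, near the robot: leave it
- bolt_jar: clear jar with a red lid, 72 mm across, 100 mm high, standing: leave it
- oil_bottle: white oil bottle with a blue cap, 64 mm across, 170 mm high, standing: leave it
Things that resemble listed ones, but are neither listed nor needed, are in the scene too. Of the things like the part that bears pulley_center, leave any that is white; of the rest the smaller one is meant. What is shaped like the part that bears slat7_center but green is not meant.

How it is judged (in metres and radians):
On the way, in this order (a step that is already met when the one before it is completed fails the run):
1. all the slats are stacked crosswise as a crib on the pad (z of each of slat1_center, slat2_center, slat3_center, slat4_center, slat5_center, slat6_center, slat7_center in the frame of pad_top below 0.056 m and ((angle between the x axis of slat1_center and the y axis of pad_top, either way round below 0.15 rad and y of slat1_center in the frame of pad_top between -0.02 and 0.02 m and z of slat1_center in the frame of pad_top between 0.025 and 0.035 m) or (angle between the x axis of slat1_center and the x axis of pad_top, either way round below 0.15 rad and x of slat1_center in the frame of pad_top between -0.02 and 0.02 m and not (z of slat1_center in the frame of pad_top between 0.015 and 0.045 m))) and (horizontal distance between slat1_center and pad_top between 0.045 and 0.072 m or (horizontal distance between slat1_center and pad_top below 0.02 m and z of slat1_center in the frame of pad_top above 0.02 m)) and ((angle between the x axis of slat2_center and the y axis of pad_top, either way round below 0.15 rad and y of slat2_center in the frame of pad_top between -0.02 and 0.02 m and z of slat2_center in the frame of pad_top between 0.025 and 0.035 m) or (angle between the x axis of slat2_center and the x axis of pad_top, either way round below 0.15 rad and x of slat2_center in the frame of pad_top between -0.02 and 0.02 m and not (z of slat2_center in the frame of pad_top between 0.015 and 0.045 m))) and (horizontal distance between slat2_center and pad_top between 0.045 and 0.072 m or (horizontal distance between slat2_center and pad_top below 0.02 m and z of slat2_center in the frame of pad_top above 0.02 m)) and ((angle between the x axis of slat3_center and the y axis of pad_top, either way round below 0.15 rad and y of slat3_center in the frame of pad_top between -0.02 and 0.02 m and z of slat3_center in the frame of pad_top between 0.025 and 0.035 m) or (angle between the x axis of slat3_center and the x axis of pad_top, either way round below 0.15 rad and x of slat3_center in the frame of pad_top between -0.02 and 0.02 m and not (z of slat3_center in the frame of pad_top between 0.015 and 0.045 m))) and (horizontal distance between slat3_center and pad_top between 0.045 and 0.072 m or (horizontal distance between slat3_center and pad_top below 0.02 m and z of slat3_center in the frame of pad_top above 0.02 m)) and ((angle between the x axis of slat4_center and the y axis of pad_top, either way round below 0.15 rad and y of slat4_center in the frame of pad_top between -0.02 and 0.02 m and z of slat4_center in the frame of pad_top between 0.025 and 0.035 m) or (angle between the x axis of slat4_center and the x axis of pad_top, either way round below 0.15 rad and x of slat4_center in the frame of pad_top between -0.02 and 0.02 m and not (z of slat4_center in the frame of pad_top between 0.015 and 0.045 m))) and (horizontal distance between slat4_center and pad_top between 0.045 and 0.072 m or (horizontal distance between slat4_center and pad_top below 0.02 m and z of slat4_center in the frame of pad_top above 0.02 m)) and ((angle between the x axis of slat5_center and the y axis of pad_top, either way round below 0.15 rad and y of slat5_center in the frame of pad_top between -0.02 and 0.02 m and z of slat5_center in the frame of pad_top between 0.025 and 0.035 m) or (angle between the x axis of slat5_center and the x axis of pad_top, either way round below 0.15 rad and x of slat5_center in the frame of pad_top between -0.02 and 0.02 m and not (z of slat5_center in the frame of pad_top between 0.015 and 0.045 m))) and (horizontal distance between slat5_center and pad_top between 0.045 and 0.072 m or (horizontal distance between slat5_center and pad_top below 0.02 m and z of slat5_center in the frame of pad_top above 0.02 m)) and ((angle between the x axis of slat6_center and the y axis of pad_top, either way round below 0.15 rad and y of slat6_center in the frame of pad_top between -0.02 and 0.02 m and z of slat6_center in the frame of pad_top between 0.025 and 0.035 m) or (angle between the x axis of slat6_center and the x axis of pad_top, either way round below 0.15 rad and x of slat6_center in the frame of pad_top between -0.02 and 0.02 m and not (z of slat6_center in the frame of pad_top between 0.015 and 0.045 m))) and (horizontal distance between slat6_center and pad_top between 0.045 and 0.072 m or (horizontal distance between slat6_center and pad_top below 0.02 m and z of slat6_center in the frame of pad_top above 0.02 m)) and ((angle between the x axis of slat7_center and the y axis of pad_top, either way round below 0.15 rad and y of slat7_center in the frame of pad_top between -0.02 and 0.02 m and z of slat7_center in the frame of pad_top between 0.025 and 0.035 m) or (angle between the x axis of slat7_center and the x axis of pad_top, either way round below 0.15 rad and x of slat7_center in the frame of pad_top between -0.02 and 0.02 m and not (z of slat7_center in the frame of pad_top between 0.015 and 0.045 m))) and (horizontal distance between slat7_center and pad_top between 0.045 and 0.072 m or (horizontal distance between slat7_center and pad_top below 0.02 m and z of slat7_center in the frame of pad_top above 0.02 m)) and x of any of slat1_center, slat2_center, slat3_center, slat4_center, slat5_center, slat6_center, slat7_center in the frame of pad_top above 0.045 m and x of any of slat1_center, slat2_center, slat3_center, slat4_center, slat5_center, slat6_center, slat7_center in the frame of pad_top below -0.045 m and y of any of slat1_center, slat2_center, slat3_center, slat4_center, slat5_center, slat6_center, slat7_center in the frame of pad_top above 0.045 m and y of any of slat1_center, slat2_center, slat3_center, slat4_center, slat5_center, slat6_center, slat7_center in the frame of pad_top below -0.045 m and (z of each of slat1_center, slat2_center, slat3_center, slat4_center, slat5_center, slat6_center, slat7_center in the frame of pad_top below 0.04 m or (z of slat1_center in the frame of pad_top above 0.04 m and horizontal distance between slat1_center and pad_top above 0.045 m) or (z of slat2_center in the frame of pad_top above 0.04 m and horizontal distance between slat2_center and pad_top above 0.045 m) or (z of slat3_center in the frame of pad_top above 0.04 m and horizontal distance between slat3_center and pad_top above 0.045 m) or (z of slat4_center in the frame of pad_top above 0.04 m and horizontal distance between slat4_center and pad_top above 0.045 m) or (z of slat5_center in the frame of pad_top above 0.04 m and horizontal distance between slat5_center and pad_top above 0.045 m) or (z of slat6_center in the frame of pad_top above 0.04 m and horizontal distance between slat6_center and pad_top above 0.045 m) or (z of slat7_center in the frame of pad_top above 0.04 m and horizontal distance between slat7_center and pad_top above 0.045 m))), for 0.3 s.
2. the gearbox stands upright on the middle of the complete crib (all of step 1 and (z of gearbox_shaft in the frame of pad_top between 0.1045 and 0.1165 m or z of gearbox_shaft in the frame of pad_top between 0.1245 and 0.1365 m) and horizontal distance between gearbox_shaft and pad_top below 0.025 m and angle between gearbox_shaft's own z axis and vertical below 0.06 rad), for 0.3 s.
3. the pulley is fully home on the shaft, its keyway over the key (z of pulley_center in the frame of gearbox_shaft between -0.0065 and 0.0015 m and horizontal distance between pulley_center and gearbox_shaft below 0.004 m and angle between the z axis of pulley_center and the z axis of gearbox_shaft, either way round below 0.06 rad and angle between the x axis of pulley_center and the x axis of gearbox_shaft, either way round below 0.2 rad), for 0.2 s.
At the end, for the whole second after the job is handed in: All slats in the crib, 57 mm (12 either way) off the middle, ends within 20 mm, square to 0.15 rad; an odd slat in the middle of the top layer. Gearbox on top, axis within 25 mm of the pad centre, upright to 0.06 rad. Pulley within 4 mm of home, keyway over key. All left so (all of step 2 and all of step 3); the robot touches nothing.
It fails at once if one of the other things on the bench is moved by more than 40 mm (distance of any of wrench, bearing, tape, bolt_jar, oil_bottle from where it was at the start of the episode above 0.04 m).
Of slat1, slat2, slat3, slat4, slat5, slat6, slat7 only 5 to 7 are there at a start; the rules pass over those that are not, and their reading is None.
At some moment in a run one of gearbox, pulley may be knocked a few centimetres aside while the robot is not near it.
Once in a run the grip may slacken for a moment while it holds something.
It also fails if it takes over 210 s, if anything falls off the work surface, if the arm or the gripper's body presses on something with over 40 N, if the wrist force passes 120 N, or if a joint passes its speed limit or range.

## Robot

A 6-joint arm with a two-finger parallel gripper is mounted at the origin on the work surface. World frame = base frame: x ahead of the robot, y to its left, z up, the work surface at z = 0. Lengths are in mm, angles in rad, forces in N, time in s.
With the tool pointing down it reaches from about 375 to 825 mm from the base axis. Payload 5.5 kg.
Tool frame: the origin (TCP) lies at the very end of the fingers, on their centre line; the grasp point (between the pads) lies r.hold_point_z behind it (r.hold_point_z is the distance from the TCP to the grasp point, in mm); z points along the fingers, y is the line along which they close (so a half turn about z gives the same grasp; the last joint's range is limited). The gripper opens to 85 mm and grips with 20 to 120 N. Pads are 22 mm wide; open, the fingers measure 114 mm over their backs; the gripper's body (76 mm by 85 mm) begins 54 mm behind the grasp point. The pads swing forward as they close: fully open they stand 13 mm farther back than shut.
Start: joints at [1.221, 0.314, -0.047, 1.21, 0, 1.571], TCP at [205.622, 563.661, 231.299] pointing down, gripper open.
Joint ranges: [-2.67, 2.67], [-0.69, 1.73], [-1.03, 1.25], [-2.08, 2.16], [-1.42, 1.45], [-3.14, 3.14]. Speed limits (rad/s): [2.39, 2.39, 3.01, 3.14, 3.14, 3.14].

## Interface

Orientations are given as a unit quaternion [w, x, y, z].
In Python, from bench import r gives the robot as it stands. The module is installed in compiled form; this text tells all that it offers. Calls block until the motion is done:
- r.move_to(position, orientation): joint-space move of the TCP to a pose.
- r.move_linear(position, ori=None, v=150): straight line of the TCP; ori=None keeps the orientation; v is the mean speed in mm/s.
- r.movej(angles): joint-space move.
- r.move_gripper(opening, effort=None): finger opening in mm; effort is the grip in N (None keeps the last); returns when the fingers have stopped.
- r.sleep(seconds).
- r.inverse_kinematics(position, orientation): joint angles nearest the present ones, or None.
- r.snapshot(name): name is "scene" or "top" or "wrist"; returns a dict with "img" (384x512x3 uint8, red, green, blue), "fx", "fy", "cx", "cy" (pixels), "R" (3x3) and "t" (3): a world point X has camera coordinates R X + t. Camera axes: x right, y down, z forward; pixel columns grow to the right and rows downward; lengths in mm; the calibration is good to about 2 mm. A picture is of the moment at which its call begins. There is no depth.
A pose or a line that the arm cannot do raises r.PlanningError and nothing moves.
- r.hand_in(): hands the job in; it is judged then, once.
Readings, each from a call of its own:
- r.read_time_s(): time.
- r.read_qpos(): joint angles.
- r.read_joint_velocities(): joint speeds.
- r.read_joint_efforts(): joint torques, N m.
- r.read_ee_pos(): TCP position.
- r.read_tcp_rot(): TCP orientation.
- r.read_wrist_force(): force on the tool from outside, world axes, zero at the start.
- r.read_ft_torque(): the same for the moment, N m.
- r.read_gripper_width(): finger opening in mm.
- r.read_grasp_force(): force on a finger pad.
Only numpy, scipy, OpenCV 4.12 (cv2) and the standard library are available. Lean on these libraries where they do the work, as an engineer would, in place of code of your own. Each camera call takes 0.05 s, during which the arm holds its last target. There are 200 camera calls.

## Working session

There is one attempt and no reset: what is moved stays moved. The work goes in short steps, each a Python script; the robot and the scene stay as the last script left them, time stands still between calls to the robot, and variables do not carry over. Pictures are saved under pics/ and viewed, at most 14 in all, crops included, and the job is handed in when it is done.

```bash
mkdir -p pics; ls; python3 - <<'E'
from bench import r
import cv2,numpy as np
for n in("top","scene"):
    s=r.snapshot(n); cv2.imwrite(f"pics/{n}0.png",cv2.resize(s["img"][:,:,::-1],(800,600),interpolation=cv2.INTER_CUBIC))
    cv2.imwrite(f"{n}0_raw.png",s["img"][:,:,::-1])
    print(n,s["fx"],s["fy"],s["cx"],s["cy"],np.round(s["R"],4).tolist(),np.round(s["t"],1).tolist())
print(r.hold_point_z,r.read_time_s(),r.read_tcp_rot(),r.read_gripper_width())
E
```

```text
pics
top 439.31075257361795 439.31075257361795 261.13449187363426 191.9725400267086 [[0.0191, -0.9998, 0.0054], [-0.9969, -0.0195, -0.0757], [0.0758, -0.004, -0.9971]] [-77.5, 522.5, 1387.7]
scene 353.0731521782804 353.0731521782804 248.0399369571719 191.96936591431813 [[0.8766, 0.4808, -0.0204], [0.2759, -0.5369, -0.7972], [-0.3943, 0.6932, -0.6033]] [-426.0, -124.0, 1443.1]
18.700000000000003 0.1 [-1.19707212e-04  1.73978203e-01  9.84749215e-01 -7.44197183e-04] 85.42655019038986
```

View pics/top0.png

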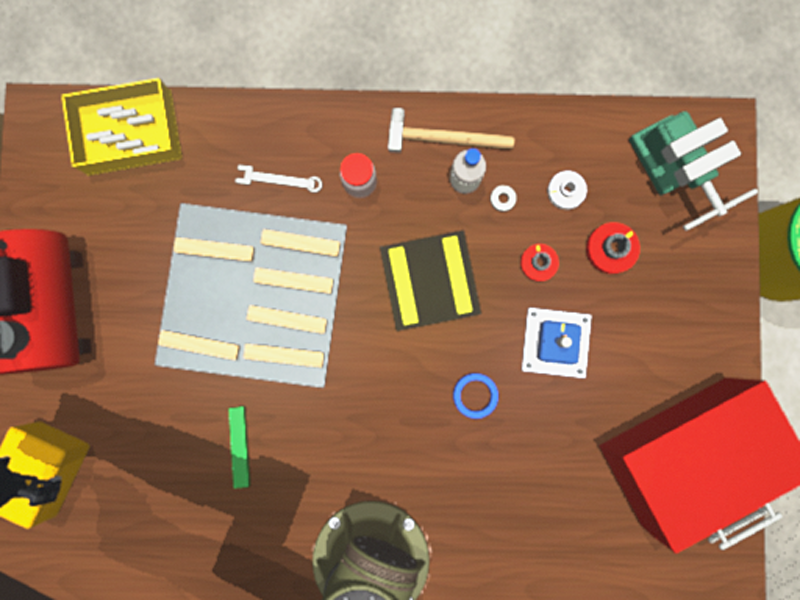

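View pics/scene0.png

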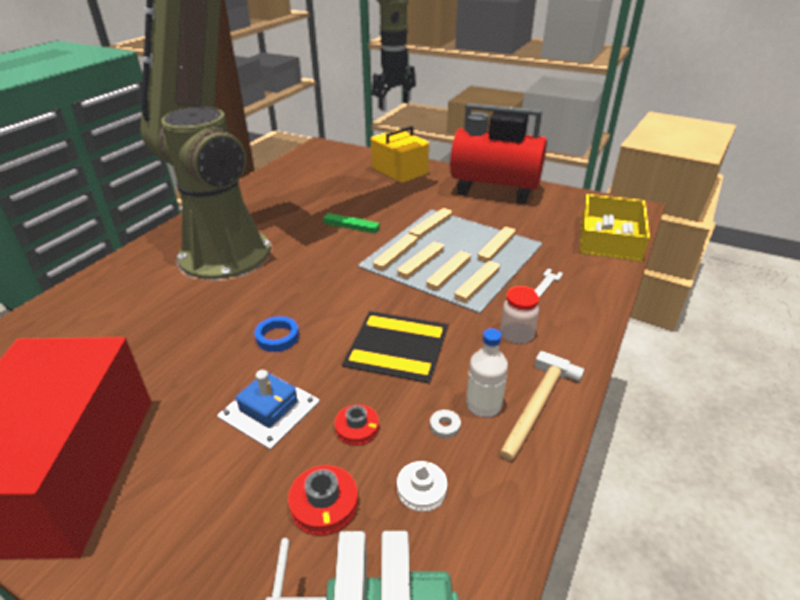

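Six pale slats are on the grey board, top view around (160–345, 230–365). The pad is at (430, 280), the gearbox at (558, 342) with its key line pointing image-up, and the small red pulley at (540, 262). The large red pulley, the white pulley and the green slat are decoys.

```bash
cat > h.py <<'E'
from bench import r
import cv2,numpy as np
def cast(s,px,z):
    px=np.atleast_2d(np.asarray(px,float))
    d=np.c_[(px[:,0]-s["cx"])/s["fx"],(px[:,1]-s["cy"])/s["fy"],np.ones(len(px))]@s["R"]
    C=-np.asarray(s["R"]).T@s["t"]
    return C+d*((z-C[2])/d[:,2])[:,None]
def blobs(s,lo,hi,z,amin,amax,roi=None):
    """colour blobs -> (centre xy, long,short, long-axis angle, area) on plane z; HSV"""
    m=cv2.inRange(cv2.cvtColor(s["img"],cv2.COLOR_RGB2HSV),np.array(lo),np.array(hi))
    out=[]
    for c in cv2.findContours(m,cv2.RETR_EXTERNAL,cv2.CHAIN_APPROX_NONE)[0]:
        w=cast(s,c[:,0,:],z)[:,:2].astype(np.float32)
        a=cv2.contourArea(w)
        if not amin<a<amax: continue
        (cx,cy),(W,H),_=R=cv2.minAreaRect(w)
        b=cv2.boxPoints(R); e=max((b[1]-b[0],b[2]-b[1]),key=np.linalg.norm)
        out.append((cx,cy,max(W,H),min(W,H),np.arctan2(e[1],e[0])%np.pi,a,*c[:,0,:].mean(0)))
    return out
def q(phi): # tool down, closing line at world angle phi
    th=(np.pi/2-phi)/2
    return np.array([0,np.sin(th),np.cos(th),0])
def best(p,phi):
    """of phi and phi+pi pick the one with the smaller last joint"""
    c=[]
    for f in (phi,phi+np.pi):
        j=r.inverse_kinematics(p,q(f))
        if j is not None: c.append((abs(j[5]),f))
    return min(c)[1]
def wrap(a,p=2*np.pi): return (a+p/2)%p-p/2
def save(s,n,crop=None,sc=1.5625):
    im=s["img"][:,:,::-1]
    if crop: im=im[crop[1]:crop[3],crop[0]:crop[2]]
    cv2.imwrite(f"pics/{n}.png",cv2.resize(im,None,fx=sc,fy=sc,interpolation=cv2.INTER_CUBIC))
E
python3 - <<'E'
from h import *
np.set_printoptions(suppress=True,precision=2)
s=r.snapshot("top")
hsv=cv2.cvtColor(s["img"],cv2.COLOR_RGB2HSV)
for n,(u,v) in dict(slat=(215,250),bar=(457,275),board=(200,280),red=(528,265),blue=(545,350),plate=(530,340),line=(563,328),pl=(537,249)).items(): print(n,hsv[int(v*.64),int(u*.64)])
for n,lo,hi,z,a,b in(("slat",(15,40,150),(32,140,255),26,2500,7000),("bar",(24,170,120),(34,255,255),6,3000,7000),("blue",(100,120,60),(125,255,255),48,3000,9000),("plate",(0,0,170),(180,50,255),8,8000,20000),("red",(170,150,80),(180,255,255),20,2000,9000),("red",(0,150,80),(8,255,255),20,2000,9000)):
    for o in blobs(s,lo,hi,z,a,b): print(n,np.array(o))
E
```

```text
slat [ 28  62 246]
bar [ 30 160 247]
board [ 93  15 208]
red [  2 198 244]
blue [108 156 234]
plate [  0   0 247]
line [ 30 140 255]
pl [ 23 189 245]
slat [ 406.76  183.66  160.4    32.41    1.48 4548.3   181.04  227.11]
slat [ 424.45  357.71  163.79   32.13    1.39 4684.97  126.5   220.46]
slat [ 480.17  180.17  161.82   32.39    1.41 4562.65  183.01  204.06]
slat [ 560.21  169.07  161.38   32.64    1.45 4509.75  187.47  179.22]
slat [ 621.29  334.68  164.28   32.87    1.47 4693.22  136.02  159.08]
slat [ 638.2   157.22  161.66   32.59    1.43 4650.83  191.98  155.01]
slat [ 866.5  -163.2   232.11   25.26    1.5  4837.15  292.52   87.38]
bar [ 187.4   706.53  127.5    65.69    0.76 4344.88   15.1   292.17]
blue [ 334.95 -204.9    87.34   85.83    0.8  5784.13  304.14  252.85]
blue [ 443.39 -371.83   79.94   77.54    3.04 5442.04  358.14  218.15]
plate [   49.38  -776.89   221.68   177.09     3.12 15952.81   491.52   347.61]
plate [  443.65  -374.02   132.68   132.64     3.04 16756.28   355.77   219.12]
plate [  400.48  -833.38   282.07    81.04     3.12 16321.43   501.36   230.77]
red [ 609.85 -335.98   78.14   77.44    0.01 4823.33  345.01  167.5 ]
red [ 797.06   48.84   69.49   64.99    0.02 3428.8   227.84  107.57]
```

```bash
cat >> h.py <<'E'
def go(p,phi,zup):
    """over p at height zup, then straight down"""
    f=best([p[0],p[1],p[2]],phi)
    r.move_to([p[0],p[1],zup],q(f)); r.move_linear(p,v=180)
    return f
def up(z,v=300):
    p=r.read_ee_pos(); r.move_linear([p[0],p[1],z],v=v)
E
python3 - <<'E'
from h import *
import json
np.set_printoptions(suppress=True,precision=2)
s=r.snapshot("top")
b=[o for o in blobs(s,(24,110,120),(34,255,255),6,3000,7000) if 400<o[0]<700 and abs(o[1])<300]
for o in b: print(np.array(o))
c=np.mean([o[:2] for o in b],0); d=b[0][0:2]-np.array(b[1][:2]); print(np.linalg.norm(d))
a=np.arctan2(d[1],d[0])-np.pi/2
print("pad",c,a)
sl=[o[:5] for o in blobs(s,(15,40,150),(32,140,255),26,4000,5500) if o[0]<700]
json.dump(dict(pad=[*c,wrap(a,np.pi)],slats=sorted([list(map(float,o)) for o in sl],key=lambda o:o[1])),open("st.json","w"))
t0=r.read_time_s(); o=json.load(open("st.json"))["slats"][0]
r.move_gripper(55,60)
f=go([o[0],o[1],8],o[4]-np.pi/2,120)
print(r.read_wrist_force(),r.read_time_s()-t0); w=r.snapshot("wrist"); save(w,"w1")
r.move_gripper(20,60); print(r.read_gripper_width(),r.read_grasp_force(),r.read_wrist_force(),r.read_ee_pos())
up(120); print(r.read_gripper_width(),r.read_qpos(),r.read_time_s()-t0)
E
```

```text
[ 556.    -55.73  164.77   35.34    0.22 5214.3   257.77  182.48]
[ 580.67 -167.12  165.02   35.38    0.22 5207.7   292.15  175.52]
114.0961863569673
pad [ 568.33 -111.43] 0.2179838041039608
[ 0.8   0.25 -0.07] 3.525
28.350406904763176 61.00041389465332 [-0.56  0.77  6.27] [639.51 157.57   9.74]
28.817952112538958 [ 0.24  0.48 -0.06  1.03  0.   -1.19] 4.45
```

View pics/w1.png

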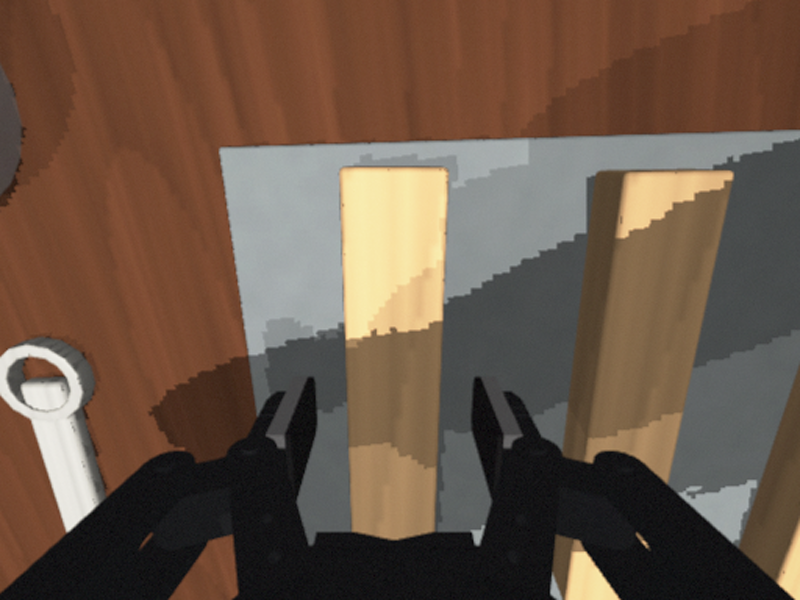

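The slat (345–445 px) sits centred between the fingers and lifted cleanly. I'll carry on with the crib.

```bash
cat > crib.py <<'E'
from h import *
import json,sys
st=json.load(open("st.json")); px,py,pa=st["pad"]
def slot(i):
    L,k=divmod(i,2); d=57*(1,-1)[k]; a=pa+(np.pi/2 if L%2 else 0)
    n=a+np.pi/2
    return [px+d*np.cos(n),py+d*np.sin(n),16+20*L],a
def place(i):
    c,a=slot(i)
    go([c[0],c[1],c[2]-6],a-np.pi/2,130+0*i)
    w=r.read_gripper_width(); r.move_gripper(48,60); up(130); return w
def pick(o):
    go([o[0],o[1],8],o[4]-np.pi/2,110); r.move_gripper(20,60); up(130); return r.read_gripper_width()
E
python3 - <<'E'
from crib import *
print(0,place(0),r.read_time_s())
for i in range(1,3):
    w=pick(st["slats"][i]); 
    if w<25: print("lost",i,w);break
    print(i,w,place(i),r.read_time_s())
s=r.snapshot("top"); save(s,"t1",(230,120,380,240),4)
E
```

```text
0 28.539995110917264 7.2583
1 28.60069191036753 28.33297419444941 12.7
2 28.44498388620637 28.322964237619964 19.025
```

View pics/t1.png

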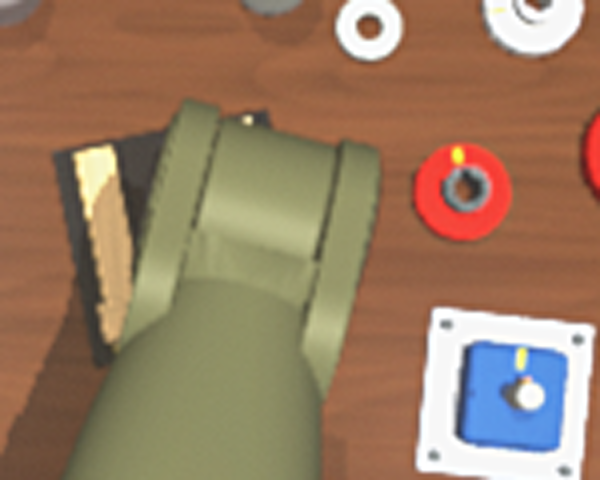

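The arm hides most of the pad here. The left slat lies on its bar at (105, 230). I'll place the rest and check from clear poses.

```bash
python3 - <<'E'
from crib import *
for i in range(3,6):
    w=pick(st["slats"][i])
    if w<25: print("lost",i,w);break
    print(i,w,place(i),r.read_time_s())
r.move_to([400,250,250],q(best([400,250,250],-.1)))
s=r.snapshot("top"); save(s,"t2",(230,120,380,240),4)
for L,z in((1,46),(2,66)):
  for o in blobs(s,(15,30,120),(32,150,255),z,2000,30000): 
    if 400<o[0]<720 and abs(o[1]+111)<120: print(L,np.round(o,2))
E
```

```text
3 29.156350030010802 28.542639766717066 25.9833
4 28.637112664029118 28.37558268047016 32.2417
5 28.548577757651024 28.563453028898167 38.725
1 [ 5.694000e+02 -1.141800e+02  1.688500e+02  1.647500e+02  2.200000e-01
  2.365544e+04  2.756800e+02  1.776800e+02]
2 [ 5.671900e+02 -1.134200e+02  1.664000e+02  1.623600e+02  2.200000e-01
  2.297359e+04  2.756800e+02  1.776800e+02]
```

View pics/t2.png

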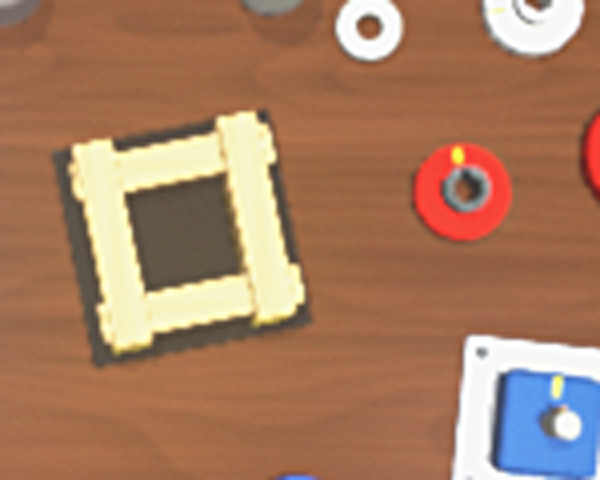

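The crib is square and complete. The gearbox has been knocked toward the robot and to the right, so I'll measure it again and look from the wrist.

```bash
cat >> h.py <<'E'
def gear(s,dz=0):
    m=[o for o in blobs(s,(0,0,170),(180,60,255),8+dz,14000,20000) if abs(o[2]-132)<12 and abs(o[3]-132)<12]
    o=m[0]; return np.array([o[0],o[1],wrap(o[4],np.pi/2)])
E
python3 - <<'E'
from h import *
r.move_gripper(60,60)
s=r.snapshot("top"); g=gear(s); print("gear",g)
p=[g[0],g[1],150]; f=best(p,g[2]+np.pi/2); r.move_to(p,q(f))
w=r.snapshot("wrist"); save(w,"w2"); print(f,r.read_qpos(),np.round(-np.array(w["R"]).T@w["t"],1),r.read_ee_pos(),gear(r.snapshot("top")) if 0 else "")
P=np.array([g[0],g[1],93]);c=np.array(w["R"])@P+w["t"];print("tip px x1.5625",(c[0]/c[2]*w["fx"]+w["cx"])*1.5625,(c[1]/c[2]*w["fy"]+w["cy"])*1.5625)
E
```

```text
gear [ 4.22042084e+02 -4.02194763e+02 -9.50648189e-02]
1.4757315079357962 [-7.59766442e-01  3.25231560e-01 -2.19908285e-01  1.02535575e+00
  2.15296039e-04 -6.66302597e-01] [ 343.5 -394.8  292. ] [ 422.72584607 -401.49425431  150.22592233] 
tip px x1.5625 393.659728713862 332.71696538929444
```

View pics/w2.png

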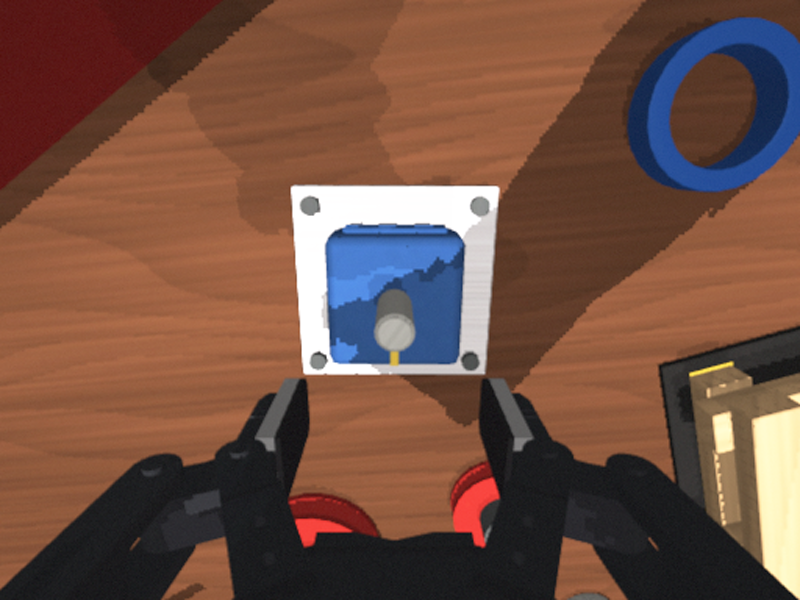

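The shaft tip is at (393, 333), as predicted, and the key line points image-down, which is world +x. I'll grip across the key and carry the gearbox to the crib.

```bash
python3 - <<'E'
from crib import *
f=1.4757315; gy=-0.0951
p=r.read_ee_pos(); r.move_linear([422.0,-402.2,55],v=150)
print("F",r.read_wrist_force()); r.move_gripper(10,100); print(r.read_gripper_width(),r.read_ee_pos())
z0=r.read_ee_pos()[2]
up(185,150); print(r.read_gripper_width(),r.read_wrist_force())
fp=f+pa-gy
r.move_to([px,py,185],q(fp)); print("over",r.read_gripper_width(),r.read_qpos()[5])
w=r.snapshot("wrist"); save(w,"w3")
r.move_linear([px,py,z0+66+6],v=100); print(r.read_wrist_force())
for k in range(8):
    r.move_linear([px,py,z0+66+5-k],v=60); F=r.read_wrist_force()[2]
    print(k,round(F,1),round(r.read_ee_pos()[2],1))
    if F>-3: break
print(r.read_time_s(),r.read_gripper_width())
E
```

```text
F [0.51090184 0.67127768 0.9438457 ]
18.075618823708684 [ 422.63784395 -401.96993019   56.21509229]
17.969816338232665 [-0.02115275  0.37916612 -8.9526676 ]
over 17.88988317741297 -0.4118519237785127
[-0.46073617 -1.45897066 -8.39018921]
0 -8.3 127.9
1 -8.9 126.3
2 -8.6 125.1
3 -8.5 124.1
4 -8.4 123.1
5 -5.6 122.3
6 3.8 122.3
49.225 17.731907138066102
```

View pics/w3.png

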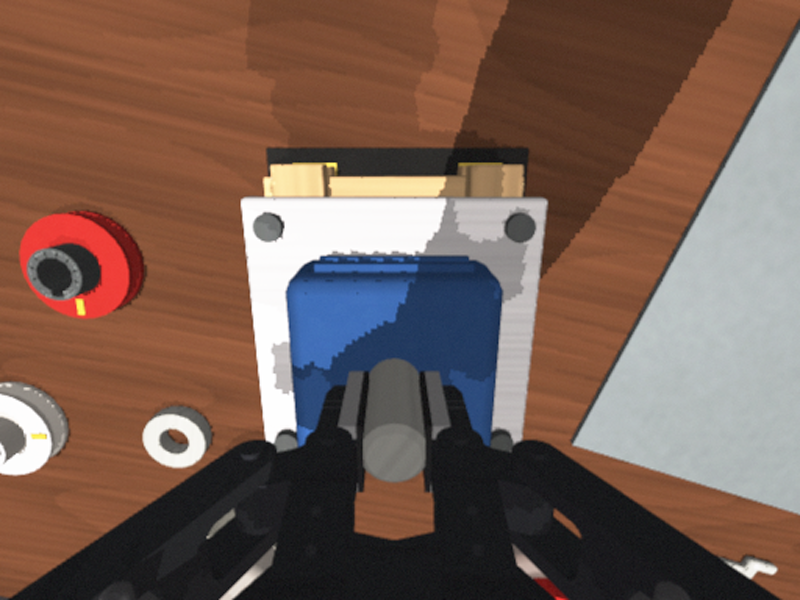

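The gearbox is held upright and in contact with the crib. I'll release, then grip the free top of the shaft at 90° to find its axis exactly.

```bash
python3 - <<'E'
from crib import *
fp=1.4757315+pa+.0951
a=np.array(r.read_ee_pos()); r.move_gripper(50,20); up(180)
r.sleep(.2)
f2=best([px,py,147],fp+np.pi/2); r.move_to([px,py,180],q(f2)); r.move_linear([px,py,147],v=120)
r.move_gripper(10,20); r.sleep(.3); b=np.array(r.read_ee_pos()); print(r.read_gripper_width(),b,a)
r.move_gripper(50,20)
u=np.array([np.cos(fp),np.sin(fp)]); v=np.array([np.cos(f2),np.sin(f2)])
c=u*(a[:2]@u)+v*(b[:2]@v); print("shaft",c,f2)
up(200); r.move_to([400,250,250],q(best([400,250,250],-.1)))
s=r.snapshot("top"); save(s,"t3",(230,110,390,230),4)
try: print("gear",gear(s,66),pa)
except Exception as e: print(e)
blue=[o for o in blobs(s,(100,120,60),(125,255,255),114,3000,9000)]; print(np.round(blue,2))
for o in blobs(s,(0,150,80),(8,255,255),20,3500,6000)+blobs(s,(170,150,80),(180,255,255),20,3500,6000): print("red",np.round(o,2))
st["shaft"]=list(c); st["key"]=pa; json.dump(st,open("st.json","w")); print(r.read_time_s())
E
```

```text
18.97679184616048 [ 568.41678741 -111.68112637  147.91835423] [ 568.53655537 -111.57095771  122.25230095]
shaft [ 568.39912568 -111.60140392] 6.501204284488651
list index out of range
[[ 3.38890e+02 -1.98030e+02  8.31500e+01  8.17100e+01  8.00000e-01
   5.25119e+03  3.04140e+02  2.52840e+02]
 [ 5.66100e+02 -1.12380e+02  7.92900e+01  7.42200e+01  2.10000e-01
   4.47113e+03  2.76680e+02  1.75100e+02]]
red [ 6.08280e+02 -3.35990e+02  8.12900e+01  7.74400e+01  1.00000e-02
  4.90162e+03  3.44940e+02  1.67390e+02]
55.2667
```

View pics/t3.png

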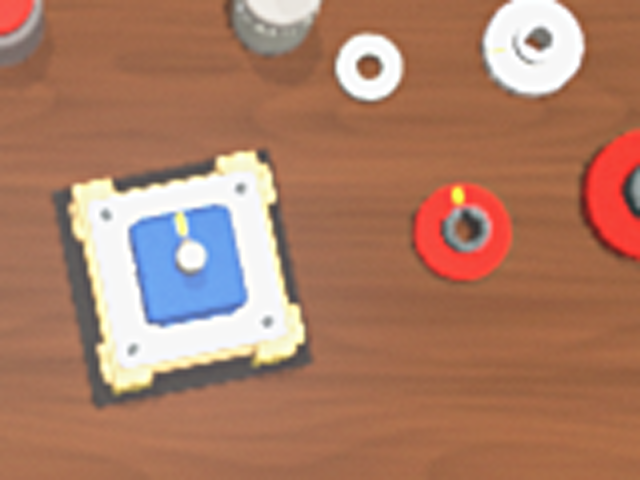

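The gearbox sits squarely on the crib, with the key line at (182, 222) and the shaft at (190, 256). Next, a closer look at the small red pulley.

```bash
cat > pul.py <<'E'
from crib import *
def yaw(w,c):
    m=[o for o in blobs(w,(20,110,120),(34,255,255),20,15,400) if np.hypot(o[0]-c[0],o[1]-c[1])<45]
    for o in m: print("yel",np.round(o,2))
    o=min(m,key=lambda o:abs(np.hypot(o[0]-c[0],o[1]-c[1])-28)); return np.arctan2(o[1]-c[1],o[0]-c[0]),o
E
python3 - <<'E'
from pul import *
c=[610,-337]; phi=best([*c,60],np.pi/2+.1)
r.move_gripper(60,30); r.move_to([*c,110],q(phi))
w=r.snapshot("wrist"); save(w,"w4"); print(phi,r.read_qpos()[5])
for o in blobs(w,(0,150,60),(8,255,255),20,1500,9000): print("red",np.round(o,2))
try: print(yaw(w,c))
except Exception as e: print(e)
E
```

```text
1.6707963267948966 -0.6047664288234444
red [ 6.40370e+02 -4.85320e+02  1.19750e+02  1.08000e+02  2.23000e+00
  6.44689e+03  7.57500e+01  2.13690e+02]
red [ 6.08230e+02 -3.36820e+02  7.81200e+01  7.64400e+01  6.90000e-01
  4.66886e+03  2.52710e+02  1.94450e+02]
yel [ 6.3924e+02 -3.3195e+02  7.8500e+00  3.6000e+00  1.0000e-01  2.6370e+01
  2.5400e+02  2.3008e+02]
(np.float64(0.17112594449385657), (639.2363891601562, -331.9474792480469, 7.848117828369141, 3.5979220867156982, np.float32(0.10314324), 26.367550090886652, np.float64(254.0), np.float64(230.08333333333334)))
```

View pics/w4.png

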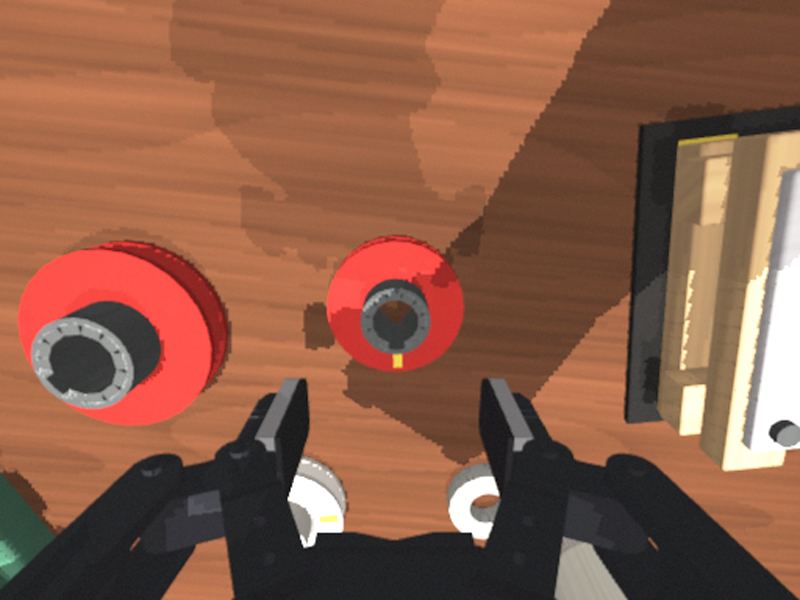

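The small red pulley is at (396, 305) with its keyway mark at (398, 360), so yaw is about 0.1–0.15 rad. I'll centre it with two crossed grips, then measure the yaw again.

```bash
python3 - <<'E'
from pul import *
c=np.array([608.6,-336.8]); phi=np.pi/2+.1
for f in(phi,phi+np.pi/2):
    g=best([*c,60],f); r.move_gripper(60,20); r.move_to([*c,75],q(g)); r.move_linear([*c,25],v=120)
    r.move_gripper(25,20); r.sleep(.2); e=np.array(r.read_ee_pos())[:2]; u=np.array([np.cos(g),np.sin(g)])
    print(r.read_gripper_width(),r.read_wrist_force()[2]); c=c+u*((e-c)@u); print(c,e)
    r.move_gripper(60,20); up(75)
r.move_to([*c,110],q(phi)); r.sleep(.2); w=r.snapshot("wrist"); save(w,"w5",(200,140,310,250),5)
y,o=yaw(w,c); print("yaw",y); save(w,"x")
b=[o for o in blobs(w,(0,150,60),(8,255,255),20,1500,9000)]; print(np.round(b,2))
st["pul"]=[*c,y]; json.dump(st,open("st.json","w")); print(r.read_time_s())
E
```

```text
35.66620702072105 5.596731650887935
[ 608.62669301 -337.06603976] [ 609.61840887 -336.96653627]
35.36405383544639 5.683863344176155
[ 609.26605044 -337.00189004] [ 609.32858025 -337.62510237]
yel [ 6.3985e+02 -3.3373e+02  6.8800e+00  3.5900e+00  1.0000e-01  2.4630e+01
  2.5300e+02  2.3250e+02]
yaw 0.10642454552709424
[[ 6.40680e+02 -4.85380e+02  1.20260e+02  1.07810e+02  2.21000e+00
   6.43430e+03  7.67100e+01  2.15910e+02]
 [ 6.08150e+02 -3.37940e+02  7.87800e+01  7.61400e+01  1.00000e-01
   4.68275e+03  2.52030e+02  1.96940e+02]]
65.1833
```

View pics/w5.png

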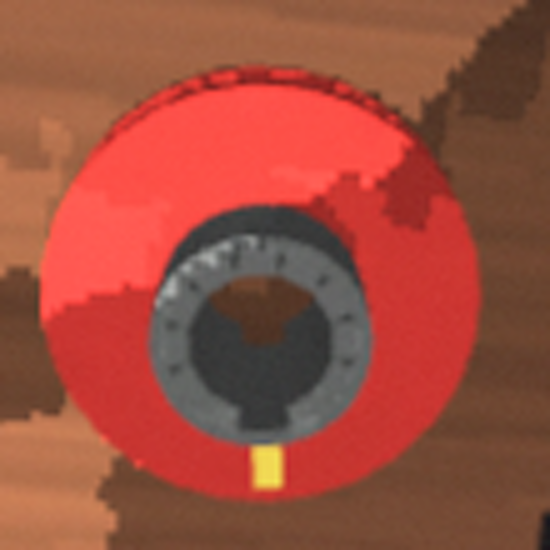

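```bash
python3 - <<'E'
from pul import *
c=np.array(st["pul"][:2]); phi=np.pi/2+.1; S=np.array(st["shaft"])
r.move_linear([*c,25],v=120); r.move_gripper(20,80); r.sleep(.2)
e=np.array(r.read_ee_pos()); z0=e[2]; nx=np.array([np.cos(phi-np.pi/2),np.sin(phi-np.pi/2)]); dx=(c-e[:2])@nx
print(r.read_gripper_width(),e,"dx",dx)
up(200,150); print(r.read_gripper_width(),r.read_wrist_force())
fp=phi+pa-.115; n=np.array([np.cos(fp-np.pi/2),np.sin(fp-np.pi/2)]); T=S-n*dx
r.move_to([*T,200],q(fp)); r.move_linear([*T,z0+162],v=100); r.sleep(.3)
cmd=T.copy()
for k in range(2):
    cmd+=T-np.array(r.read_ee_pos())[:2]; r.move_linear([*cmd,z0+162],v=60); r.sleep(.2)
print("err",T-np.array(r.read_ee_pos())[:2],r.read_gripper_width(),r.read_wrist_force(),r.read_time_s())
save(r.snapshot("wrist"),"w6")
json.dump(dict(cmd=list(cmd),T=list(T),fp=fp,z0=z0),open("ins.json","w"))
E
```

```text
33.23284238027835 [ 610.13013868 -337.36225241   26.70269496] dx -0.8237951927833951
33.43900574351311 [-0.03150366  0.52751962 -2.79151707]
err [0.00068113 0.04064199] 33.51152021344725 [ 0.03976146 -0.76419898 -2.76003938] 70.3
```

View pics/w6.png

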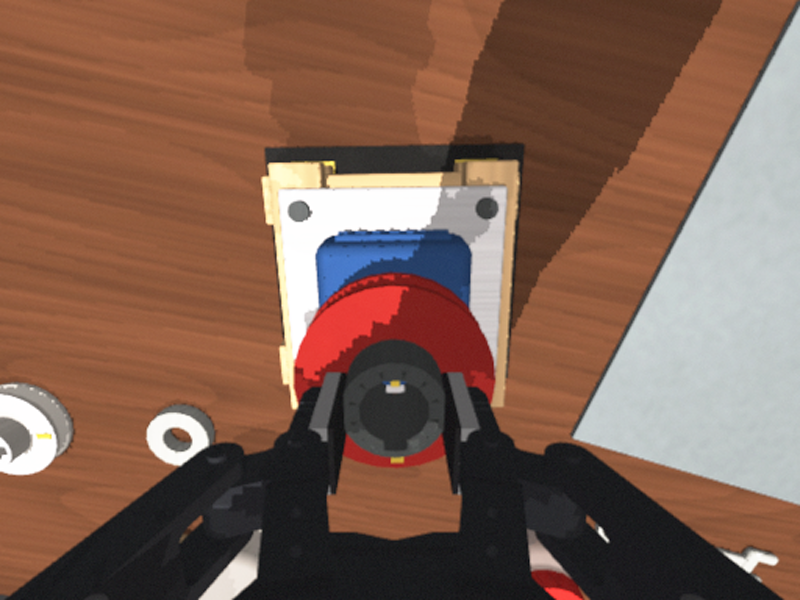

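The pulley hangs over the shaft. Through the bore, the brass key shows at (395, 384), in line with the keyway mark at (397, 460). I'll lower it with force watch.

```bash
cat > ins.py <<'E'
from pul import *
I=json.load(open("ins.json")); cmd=np.array(I["cmd"]); fp=I["fp"]; z0=I["z0"]
def lower(h0,h1,f,step=3,lim=9):
    h=h0
    while h>h1:
        h=max(h-step,h1); r.move_linear([*cmd,z0+h],q(f),v=50); F=np.array(r.read_wrist_force())
        if F[2]>lim or np.hypot(*F[:2])>12: break
    e=np.array(r.read_ee_pos()); print("h",h,"act",round(e[2]-z0,1),"F",np.round(F,1),"dxy",np.round(e[:2]-I["T"],2),"w",round(r.read_gripper_width(),1)); return h
E
python3 - <<'E'
from ins import *
h=lower(162,146,fp)
if h==146: h=lower(146,136,fp,2)
if h==136: h=lower(136,114.5,fp,3)
print(r.read_time_s())
E
```

```text
h 146 act 146.0 F [-0.3  0.5 -2.5] dxy [-0.01 -0.04] w 33.3
h 136 act 135.8 F [ 0.3 -0.1 -3.7] dxy [-0.13  0.  ] w 33.4
h 114.5 act 114.5 F [-0.6  0.1 -4. ] dxy [ 0.01 -0.04] w 33.5
75.1
```

```bash
python3 - <<'E'
from ins import *
lower(114.5,113.5,fp,.5,3)
r.move_gripper(60,20); r.sleep(.3); up(230,150); save(r.snapshot("wrist"),"w7")
r.move_to([400,250,250],q(best([400,250,250],-.1)))
s=r.snapshot("top"); print(np.round([o for o in blobs(s,(0,150,60),(8,255,255),134,2500,9000)],2),st["shaft"],r.read_time_s())
save(r.snapshot("scene"),"s7",(200,170,320,270),6)
E
```

```text
h 113.5 act 114.0 F [-1.4  0.9  3.6] dxy [ 0.09 -0.06] w 33.5
[[ 6.22470e+02 -4.53140e+02  1.01640e+02  9.87400e+01  1.59000e+00
   7.95198e+03  3.92140e+02  1.58580e+02]
 [ 7.66210e+02  3.98600e+01  6.38500e+01  5.97100e+01  2.00000e-02
   2.91270e+03  2.27840e+02  1.07530e+02]] [568.399125676625, -111.60140392434792] 78.6083
```

View pics/w7.png

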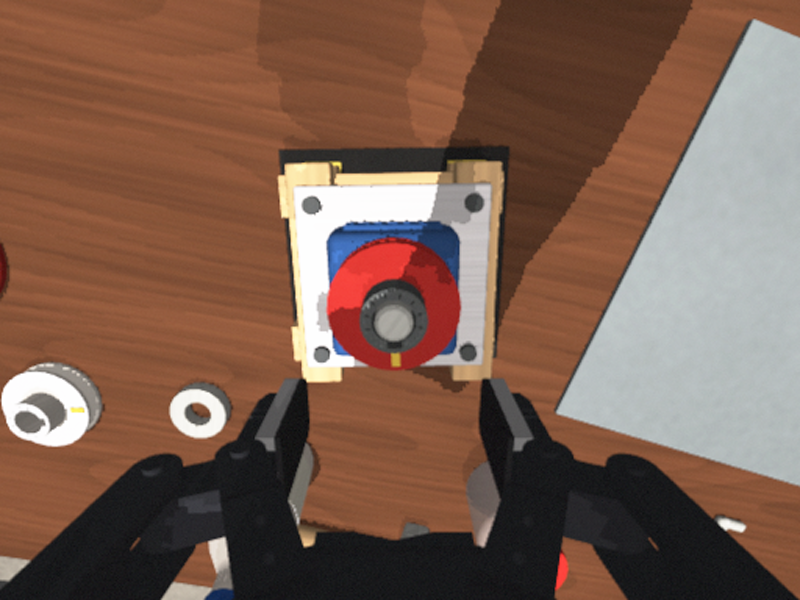

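View pics/s7.png

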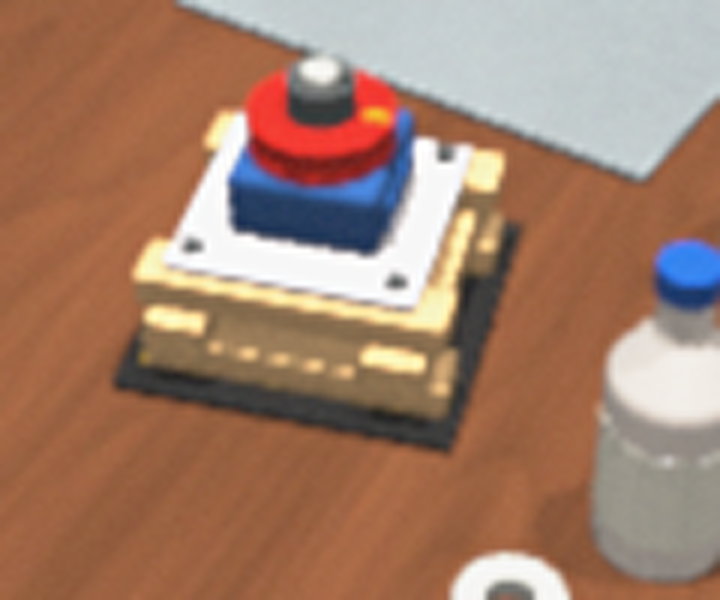

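The pulley is fully home: it is flush on the block with the shaft tip showing above the boss, the crib is intact and the robot is clear.

```bash
python3 -c "
from bench import r
print(r.hand_in(), r.read_time_s())"
```

```text
the job is handed in; nothing more can be done
the job is handed in; nothing more can be done
```

I stacked all six slats as a crib, stood the gearbox on it, set the pulley fully home over the key, and handed the job in at about 79 s; no verdict came back.

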